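# Press a tube's end plug home with the bench clamp, then back the jaw off

## Task

On the welding bench, one of the two bar clamps has a tube whose black end plug still stands out. Pump that clamp's trigger until its jaw has pressed the plug fully home, then press its release lever and keep it down until the jaw has slid fully back. Work only the trigger and the lever (do not touch the jaw, its bar or the plug), and leave the other clamp closed on its finished tube.

Things in the scene. Friction and masses are not known exactly. Their poses are not given: they have to be found in the camera images.
- trigger (a point): Centre of the top of the trigger's black pad (46 x 36 mm) at rest, 147 mm above the bench, on the clamp to use; a fixed point. x along the clamp towards its jaw, z up. Push the pad straight down 48 mm to its end stop (4 to 15 N); it springs back. A full stroke moves the jaw 20 mm, a shorter one 10 or 0; let it right up before the next. Plug home: it goes rigid part-way (stop at 22 N).
- release (a point): Centre of the top of the release lever's black pad (32 x 36 mm) at rest, on that clamp's head, 98 mm along x from trigger and 99 mm above the bench; a fixed point, same axes. Push the pad down 8 to 10 mm (4 to 8 N; end stop near 11 mm) and hold: a spring slides the jaw all the way back in 1 to 2 s. The trigger must be up meanwhile. It springs up when let go.
- jaw: That clamp's jaw, a grey plate 15 x 44 x 50 mm (x, y, z) on a toothed bar. Origin at the centre of its pressing face, 50 mm above the bench. Along x from trigger the face is at 199 mm fully back, 261 mm with the plug home; it starts 0 to 10 mm forward. The ratchet holds it every 10 mm, so it may drop back by up to 10 mm after a stroke.
- plug: Black plastic end plug in the near end of the 30 mm square steel tube that lies in that clamp against its anvil; square flange 34 x 34 x 6 mm. Origin at the centre of the flange's outer face, which the jaw presses. Along x from trigger it starts at 219 to 231 mm; fully home, flange against the tube, it is at 261 mm. It stays where it is pushed.
- other_jaw: Jaw of the other, identical clamp, which stands beside the first, roughly 0.2 to 0.5 m to its left or right, and is closed on a tube whose plug is already home: leave it as it is. Origin at the centre of its pressing face.

How it is judged:
On the way:
1. the jaw has pressed the plug home (within 6 mm) (x of plug in the frame of trigger above 0.255 m and x of jaw in the frame of trigger above 0.245 m), for 0.2 s.
At the end, for the whole second after the job is handed in: The plug is home to within 6 mm, the jaw has slid back to within 8 mm of fully back and is at rest, and the other clamp's jaw is still closed (moved less than 6 mm) (x of plug in the frame of trigger above 0.255 m and x of jaw in the frame of trigger below 0.207 m and linear speed of jaw below 0.01 m/s and distance of other_jaw from where it was at the start of the episode below 0.006 m); the robot touches nothing.
It fails at once if the robot pushes the jaw or its bar (over 3 N) (contact force between any of the fingers, the arm and jaw above 3 N).
It fails at once if the robot pushes the plug (over 3 N) (contact force between any of the fingers, the arm and plug above 3 N).
It fails at once if the other clamp's jaw is released or moved by over 6 mm (distance of other_jaw from where it was at the start of the episode above 0.006 m).
It also fails if it takes over 51 s, if anything falls off the work surface, if the arm or the gripper's body presses on something with over 40 N, if the wrist force passes 120 N, or if a joint passes its speed limit or range.

## Robot

A 7-joint arm with a two-finger parallel gripper is mounted at the origin on the work surface. World frame = base frame: x ahead of the robot, y to its left, z up, the work surface at z = 0. Lengths are in m, angles in rad, forces in N, time in s.
With the tool pointing down it reaches from about 0.425 to 0.925 m from the base axis. Payload 6.8 kg.
Tool frame: the origin (TCP) lies at the very end of the fingers, on their centre line; the grasp point (between the pads) lies 19 mm behind it (r.tcp_to_grasp is the distance from the TCP to the grasp point, in m); z points along the fingers, y is the line along which they close (so a half turn about z gives the same grasp; the last joint's range is limited). The gripper opens to 85 mm and grips with 20 to 120 N. Pads are 22 mm wide; open, the fingers measure 114 mm over their backs; the gripper's body (76 mm by 85 mm) begins 54 mm behind the grasp point. The pads swing forward as they close: fully open they stand 13 mm farther back than shut.
Start: joints at [1.125, 0.477, 0.022, 1.555, -0.011, 1.109, -0.083], TCP at [0.224, -0.637, 0.231] pointing down, gripper open.
Joint ranges: [-2.96, 2.96], [-0.34, 2.1], [-1.41, 1.46], [0.24, 2.44], [-1.37, 4.51], [0.17, 1.92], [-2.96, 2.96]. Speed limits (rad/s): [2.39, 2.39, 3.14, 3.14, 3.14, 3.14, 3.14].

## Interface

Orientations are given as a rotation vector (axis times angle).
In Python, from bench import r gives the robot as it stands.
- The arm moves only by the tool step_arm, never from a script. Its argument "moves" is a list of rows, each a list of 7 numbers: the shift along the tool's x, y, z in mm, then the turn, a rotation vector about the tool's x, y, z in rad, then the finger opening in mm, from 0 to 85.4. A call has 1 to 8 rows; each row is the pose to reach, as a shift and turn from the pose commanded when the call began, along the tool's axes at that moment; what a row does not reach only later rows make up. A row lasts 1/10 s, in which the tool goes at most 50 mm and 8.59 degrees, less where a joint would pass 70% of its speed; a pose out of reach is approached as far as the arm can. A call with a gripper value outside its range is refused whole. The fingers move at their own pace and stop on an object; "grip_force" is the grip in N (left out, the last holds). Time passes only in rows, so rows that repeat a pose let the fingers close. It gives the time, the measured TCP pose, the force, the opening and the grip force at its end, in the units of the state.
- r.get_obs(): the state, without advancing time (a new reading comes with each control period).
- r.grab_frame(name): name is "scene" or "top" or "wrist"; returns a dict with "image" (420x560x3 uint8, red, green, blue), "depth" (420x560 float32, m along the optical axis (not along the pixel's ray), 0 where there is no reading), "mtx" (3x3 intrinsics, pixels), "rvec" (rotation vector, rad) and "tvec" (3), from world to camera coordinates, as OpenCV has them. Camera axes: x right, y down, z forward; pixel columns grow to the right and rows downward; lengths in m; the calibration is good to about 2 mm. The wrist camera is an equidistant fisheye: a pixel r from the principal point sees the ray r / f radians off the axis. A picture is of the moment at which its call begins.
- r.hand_in(): hands the job in; it is judged then, once.
The state is a dict: "clock": time; "joints": joint angles; "qvel": joint speeds; "tau": joint torques, N m; "tcp_pos": TCP position; "orientation": TCP orientation; "contact_force": force on the tool from outside, world axes, zero at the start; "moment": the same for the moment, N m; "grip_width": finger opening in m; "gripper_force": force on a finger pad.
Only numpy, scipy, OpenCV 4.12 (cv2) and the standard library are available. Lean on these libraries where they do the work, as an engineer would, in place of code of your own. Each camera call takes 0.05 s, during which the arm holds its last target. There are 200 camera calls.

## Working session

There is one attempt and no reset: what is moved stays moved. The work goes in short steps, Python scripts to look and compute and a tool call to move; the robot and the scene stay as the last step left them, time stands still between calls to the robot, and variables do not carry over. Pictures are saved under pics/ and viewed, at most 10 in all, crops included, and the job is handed in when it is done.

Besides the shell and the picture viewer there is one more tool, called as a command line: name --pt "numbers of a row" for each row, then --argument value for the rest. step_arm: Moves the arm, as the interface text tells. Its arguments: {"type":"object","properties":{"moves":{"type":"array","items":{"type":"array","items":{"type":"number"}}},"grip_force":{"type":"number"}},"required":["moves"]}

```bash
ls; mkdir -p pics
python3 - <<'E'
from bench import r
import cv2,numpy as np
o=r.get_obs();print(o)
for n in("scene","top"):
    f=r.grab_frame(n);np.savez(f"{n}0.npz",**f);cv2.imwrite(f"pics/{n}0.png",f["image"][:,:,::-1])
    print(n,f["mtx"],f["rvec"],f["tvec"])
E
```

```text
pics
{'clock': 0.0, 'joints': array([ 1.12493586,  0.47777925,  0.0223124 ,  1.55645545, -0.0114762 ,
        1.1092669 , -0.08310436]), 'qvel': array([ 0.00142479,  0.00062345,  0.00068883,  0.00012713, -0.00029658,
        0.00031944, -0.00033907]), 'tau': array([ 2.12166549e-05, -5.96443963e+01,  1.60828594e+00, -2.81190276e+01,
        1.25080286e-02,  9.55667929e-03, -2.63327144e-05]), 'tcp_pos': array([ 0.22348086, -0.63631291,  0.23033746]), 'orientation': array([-3.09518317e+00, -5.27824967e-01,  6.85713585e-04]), 'contact_force': array([ 0.09100494, -0.57094373,  0.23197198]), 'moment': array([ 0.00716544,  0.02376595, -0.00474364]), 'gripper_force': 0.0, 'grip_width': 0.08519646211930881}
scene [[442.79664825   0.         285.51013532]
 [  0.         442.79664825 210.33975792]
 [  0.           0.           1.        ]] [ 1.69543459  1.62665618 -0.79656952] [-0.01470678 -0.24226308  1.45927601]
top [[443.49849874   0.         282.84290763]
 [  0.         443.49849874 206.27355556]
 [  0.           0.           1.        ]] [ 2.15364701 -2.14572377  0.17161046] [-0.00601771  0.6030296   0.73568734]
```

View pics/scene0.png

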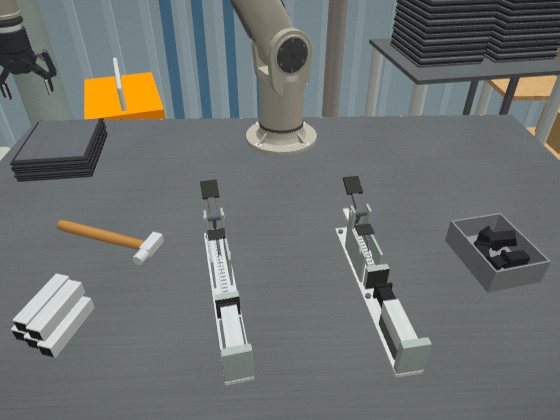

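View pics/top0.png

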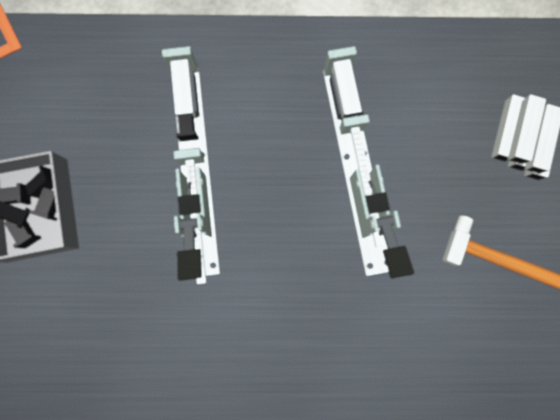

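The clamp to use is the left one in the top view. Its plug stands out at (186,126), its jaw is at (187,154), its trigger pad at (189,265) and its release pad at (189,203). The other clamp, at about (345,120), is closed.

```bash
cat > h.py <<'E'
import cv2,numpy as np
def ray(f,uv,z):
    R=cv2.Rodrigues(f["rvec"])[0];t=f["tvec"].ravel()
    d=R.T@np.linalg.solve(f["mtx"],[*uv,1]);c=-R.T@t
    return c+d*(z-c[2])/d[2]
def blobs(f,box,thr=45):
    x0,y0,x1,y1=box
    m=(f["image"].max(2)<thr).astype(np.uint8);k=np.zeros_like(m);k[y0:y1,x0:x1]=1;m*=k
    m=cv2.morphologyEx(m,cv2.MORPH_OPEN,np.ones((7,7)))
    cs,_=cv2.findContours(m,0,1)
    return [cv2.minAreaRect(c) for c in cs if cv2.contourArea(c)>60]
E
python3 - <<'E'
import numpy as np,cv2
from h import *
f=dict(np.load("top0.npz"))
for box,z in(((165,240,215,290),.147),((165,190,215,220),.099)):
    for thr in(30,40,50):
        for b in blobs(f,box,thr):
            print(z,thr,b,ray(f,b[0],z),np.round([ray(f,p,z)[:2] for p in cv2.boxPoints(b)],4).tolist(), f["depth"][int(b[0][1]),int(b[0][0])])
g=dict(np.load("scene0.npz"))
for box,z in(((335,165,375,200),.147),((350,215,380,240),.099)):
    for b in blobs(g,box,45): print("scene",b,ray(g,b[0],z))
R=cv2.Rodrigues(f["rvec"])[0];print(-R.T@f["tvec"])
big=cv2.resize(f["image"][120:300,150:240,::-1],None,fx=3.3,fy=3.3,interpolation=2);cv2.imwrite("pics/c.png",big)
E
```

```text
[0.48791196 0.00479275 0.8166001 ]
```

View pics/c.png

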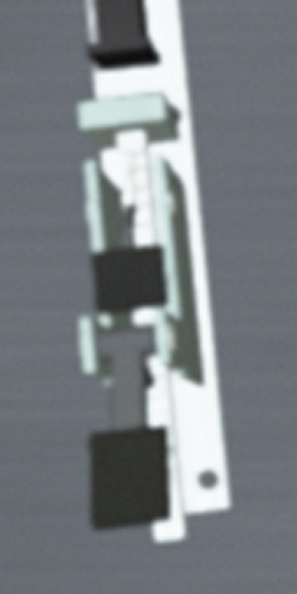

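The crop shows the trigger pad as a clean dark rectangle, at about (130,478) in the crop, with the release pad at about (130,278). The mask threshold needs raising.

Run:
```python
import numpy as np,cv2
from h import *
f=dict(np.load("top0.npz"));g=dict(np.load("scene0.npz"))
print(f["image"][265,189],f["image"][203,189],f["image"][265,160])
for n,F,box,z in(("top",f,(165,245,215,290),.147),("top",f,(165,190,215,220),.099),("sc",g,(335,165,375,200),.147),("sc",g,(350,215,380,240),.099)):
    for thr in(55,62):
        for b in blobs(F,box,thr):
            print(n,thr,np.round(b[0],1),np.round(b[1],1),b[2],np.round(ray(F,b[0],z),4),np.round([ray(F,p,z)[:2] for p in cv2.boxPoints(b)],3).tolist(),F["depth"][int(b[0][1]),int(b[0][0])])
```

```text
[49 50 46] [51 53 51] [102 107 115]
top 55 [189.  264.5] [27. 20.] 90.0 [0.4992 0.1373 0.147 ] [[0.519, 0.153], [0.519, 0.123], [0.479, 0.122], [0.479, 0.151]] 0.66251236
top 62 [188.5 264.5] [27. 21.] 90.0 [0.4992 0.138  0.147 ] [[0.519, 0.154], [0.519, 0.123], [0.479, 0.122], [0.479, 0.153]] 0.66281945
top 55 [189.  204.5] [15. 18.] 90.0 [0.5972 0.1501 0.099 ] [[0.61, 0.165], [0.61, 0.136], [0.585, 0.135], [0.585, 0.164]] 0.7251849
top 62 [189.  204.5] [17. 18.] 90.0 [0.5972 0.1501 0.099 ] [[0.611, 0.165], [0.611, 0.136], [0.583, 0.135], [0.583, 0.164]] 0.7251849
```

```bash
cat >> h.py <<'E'
def rel(o,p):
    R=cv2.Rodrigues(np.array(o["orientation"]))[0];return R.T@(np.array(p)-o["tcp_pos"])*1000
E
python3 - <<'E'
from bench import r
from h import *
o=r.get_obs();R=cv2.Rodrigues(o["orientation"])[0];print(R.round(3))
for p in((.45,-.3,.235),(.53,-.1,.235),(.499,.137,.235)):print(rel(o,p).round(0))
E
```

```text
[[ 0.943  0.331 -0.001]
 [ 0.331 -0.943  0.002]
 [-0.    -0.002 -1.   ]]
[ 325. -242.   -4.]
[ 467. -404.   -4.]
[ 516. -638.   -4.]
```

step_arm --pt "40 -30 -5 0 0 0.03 0" --pt "80 -60 -5 0 0 0.06 0" --pt "120 -90 -5 0 0 0.09 0" --pt "160 -120 -5 0 0 0.12 0" --pt "200 -150 -5 0 0 0.15 0" --pt "240 -180 -5 0 0 0.18 0" --pt "280 -210 -5 0 0 0.21 0" --pt "320 -240 -5 0 0 0.21 0"

```text
clock: 0.9
tcp_pos: [0.4465, -0.3027, 0.2362]
orientation: [-3.135, -0.199, 0.0]
contact_force: [0.7, -0.7, -0.3]
grip_width: 0.0001
gripper_force: 0.0
```

Run:
```python
from bench import r
from h import *
o=r.get_obs();print(o["joints"].round(2),o["tcp_pos"],o["orientation"],o["grip_width"])
for p in((.53,-.1,.235),(.499,.1375,.235),(.499,.1375,.155)):print(rel(o,p).round(0))
```

```text
[ 0.57  0.25 -0.11  1.87  0.03  1.02 -0.99] [ 0.44650943 -0.30268422  0.23616975] [-3.13524663e+00 -1.98980392e-01  4.39809709e-04] 7.80901984677766e-05
[ 108. -191.    1.]
[ 108. -430.    1.]
[ 108. -430.   81.]
```

step_arm --pt "25 -42 1 0 0 0 0" --pt "50 -85 1 0 0 0 0" --pt "75 -128 1 0 0 0 0" --pt "100 -170 1 0 0 0 0" --pt "108 -218 1 0 0 0 0" --pt "108 -266 1 0 0 0 0" --pt "108 -314 1 0 0 0 0" --pt "108 -362 1 0 0 0 0"

```text
clock: 1.7
tcp_pos: [0.5062, 0.0699, 0.2351]
orientation: [3.135, 0.2, -0.001]
contact_force: [0.6, 0.1, -0.1]
grip_width: -0.0
gripper_force: 0.0
```

step_arm --pt "0 -40 0 0 0 0 0" --pt "0 -68 0 0 0 0 0" --pt "0 -68 30 0 0 0 0" --pt "0 -68 60 0 0 0 0" --pt "0 -68 76 0 0 0 0" --pt "0 -68 76 0 0 0 0"

```text
clock: 2.3
tcp_pos: [0.4963, 0.1349, 0.1568]
orientation: [3.134, 0.201, -0.008]
contact_force: [-0.7, -0.5, 0.2]
grip_width: 0.0002
gripper_force: 0.0
```

Run:
```python
from bench import r
from h import *
o=r.get_obs();print(o["joints"].round(2),o["tcp_pos"],o["orientation"],o["contact_force"])
print(rel(o,(.499,.1375,.147)).round(1))
f=r.grab_frame("scene");cv2.imwrite("pics/s1.png",cv2.resize(f["image"][140:400,280:480,::-1],None,fx=2.3,fy=2.3))
```

```text
[-0.08  0.33 -0.36  1.99  0.15  0.86 -1.97] [0.49627327 0.13492322 0.15682071] [ 3.13384066  0.20098772 -0.0083088 ] [-0.71769299 -0.45883571  0.17874937]
[ 3.1 -2.2  9.8]
```

View pics/s1.png

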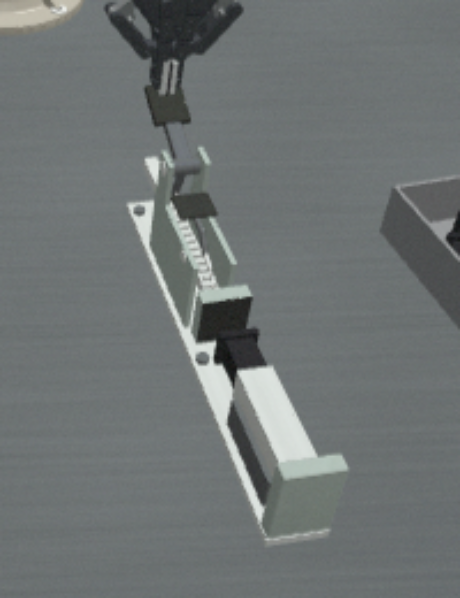

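The closed fingertips are just above the trigger pad, at about (167,95) in the crop, and the jaw is still short of the plug. Now the first stroke.

step_arm --pt "3 -2 5 0 0 0 0" --pt "3 -2 15 0 0 0 0" --pt "3 -2 25 0 0 0 0" --pt "3 -2 35 0 0 0 0" --pt "3 -2 45 0 0 0 0" --pt "3 -2 53 0 0 0 0" --pt "3 -2 56 0 0 0 0"

```text
clock: 3.05
tcp_pos: [0.5007, 0.1383, 0.1028]
orientation: [-3.135, -0.201, 0.0]
contact_force: [-2.6, -1.4, 11.6]
grip_width: 0.0
gripper_force: 6.0
```

step_arm --pt "0 0 2 0 0 0 0" --pt "0 0 4 0 0 0 0" --pt "0 0 5 0 0 0 0" --pt "0 0 5 0 0 0 0"

```text
clock: 3.45
tcp_pos: [0.5011, 0.1385, 0.1016]
orientation: [3.134, 0.201, 0.002]
contact_force: [-14.6, -3.7, 39.9]
grip_width: 0.0005
gripper_force: 21.7
```

End stop reached at z≈0.1015. I'll let it up, then do the second stroke with 4 mm less overtravel.

step_arm --pt "0 0 -10 0 0 0 0" --pt "0 0 -30 0 0 0 0" --pt "0 0 -50 0 0 0 0" --pt "0 0 -58 0 0 0 0" --pt "0 0 -58 0 0 0 0" --pt "0 0 -58 0 0 0 0"

```text
clock: 4.05
tcp_pos: [0.5006, 0.1377, 0.1554]
orientation: [3.135, 0.2, -0.002]
contact_force: [-0.6, 0.0, -0.0]
grip_width: -0.0002
gripper_force: 0.0
```

```bash
cat > look.py <<'E'
import sys
from bench import r
from h import *
o=r.get_obs();print(o["clock"],o["tcp_pos"],o["contact_force"],rel(o,(.499,.1375,.147)).round(1))
f=r.grab_frame("top")
T=np.array([.499,.1375]);a=np.array([np.cos(.128),np.sin(.128)]);n=np.array([-a[1],a[0]])
R=cv2.Rodrigues(f["rvec"])[0]
# back/front edge of the jaw's top (z .075) and flange top (z~.067): brightness profile along the clamp axis
for nm,z,off in(("jaw",.075,.015),("flange",.06,0.0)):
    row=[]
    for x in np.arange(.17,.275,.003):
        p=np.append(T+a*x+n*off,z);q=f["mtx"]@(R@p+f["tvec"].ravel());u,v=(q[:2]/q[2]).round().astype(int)
        row.append((int(x*1000+.5),int(f["image"][v,u].mean())))
    print(nm,row)
cv2.imwrite(sys.argv[1],cv2.resize(f["image"][30:290,150:240,::-1],None,fx=2.3,fy=2.3,interpolation=2))
E
python3 look.py pics/t1.png
```

```text
4.05 [0.50057179 0.13770133 0.1553983 ] [-0.63539523  0.03894617 -0.03451703] [-1.6 -0.   8.4]
jaw [(170, 121), (173, 129), (176, 134), (179, 136), (182, 111), (185, 113), (188, 115), (191, 112), (194, 106), (197, 103), (200, 102), (203, 134), (206, 183), (209, 219), (212, 219), (215, 219), (218, 192), (221, 109), (224, 89), (227, 82), (230, 95), (233, 115), (236, 131), (239, 111), (242, 113), (245, 112), (248, 122), (251, 128), (254, 129), (257, 140), (260, 112), (263, 111), (266, 137), (269, 152), (272, 163)]
flange [(170, 234), (173, 235), (176, 242), (179, 245), (182, 236), (185, 240), (188, 245), (191, 237), (194, 234), (197, 244), (200, 245), (203, 239), (206, 136), (209, 174), (212, 207), (215, 218), (218, 218), (221, 216), (224, 172), (227, 88), (230, 40), (233, 65), (236, 67), (239, 66), (242, 64), (245, 66), (248, 66), (251, 67), (254, 65), (257, 63), (260, 63), (263, 64), (266, 62), (269, 117), (272, 240)]
```

View pics/t1.png

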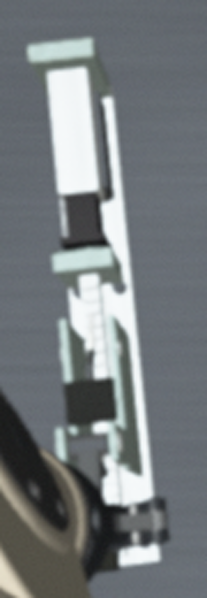

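The jaw has advanced to about 220 mm and is nearly on the plug. Second stroke.

step_arm --pt "0 0 12 0 0 0 0" --pt "0 0 22 0 0 0 0" --pt "0 0 32 0 0 0 0" --pt "0 0 42 0 0 0 0" --pt "0 0 50 0 0 0 0" --pt "0 0 54 0 0 0 0" --pt "0 0 55 0 0 0 0" --pt "0 0 55 0 0 0 0"

```text
clock: 4.9
tcp_pos: [0.5002, 0.138, 0.1019]
orientation: [3.134, 0.201, -0.003]
contact_force: [-8.9, -3.1, 26.3]
grip_width: -0.0005
gripper_force: 13.7
```

step_arm --pt "0 0 -15 0 0 0 0" --pt "0 0 -35 0 0 0 0" --pt "0 0 -55 0 0 0 0" --pt "0 0 -55 0 0 0 0" --pt "0 0 -55 0 0 0 0"

```text
clock: 5.4
tcp_pos: [0.5006, 0.1378, 0.1551]
orientation: [3.135, 0.2, -0.002]
contact_force: [-0.2, -0.6, -0.1]
grip_width: 0.0
gripper_force: 0.0
```

step_arm --pt "0 0 12 0 0 0 0" --pt "0 0 20 0 0 0 0" --pt "0 0 26 0 0 0 0" --pt "0 0 32 0 0 0 0" --pt "0 0 36 0 0 0 0" --pt "0 0 36 0 0 0 0"

```text
clock: 6.0
tcp_pos: [0.4975, 0.1374, 0.118]
orientation: [3.133, 0.202, -0.012]
contact_force: [-8.2, -0.3, 9.0]
grip_width: 0.0001
gripper_force: 4.9
```

step_arm --pt "0 0 4 0 0 0 0" --pt "0 0 8 0 0 0 0" --pt "0 0 12 0 0 0 0" --pt "0 0 12 0 0 0 0"

```text
clock: 6.4
tcp_pos: [0.4982, 0.1375, 0.1064]
orientation: [3.134, 0.201, -0.009]
contact_force: [-7.0, -0.9, 8.5]
grip_width: 0.0002
gripper_force: 5.1
```

step_arm --pt "0 0 3 0 0 0 0" --pt "0 0 6 0 0 0 0" --pt "0 0 7 0 0 0 0" --pt "0 0 7 0 0 0 0"

```text
clock: 6.8
tcp_pos: [0.4992, 0.1377, 0.1016]
orientation: [3.133, 0.201, -0.006]
contact_force: [-10.8, -2.6, 26.5]
grip_width: 0.0
gripper_force: 14.4
```

Full third stroke. Let it up, look, then do a fourth stroke in small steps.

step_arm --pt "0 0 -15 0 0 0 0" --pt "0 0 -35 0 0 0 0" --pt "0 0 -55 0 0 0 0" --pt "0 0 -55 0 0 0 0" --pt "0 0 -55 0 0 0 0"

```text
clock: 7.3
tcp_pos: [0.5005, 0.1377, 0.155]
orientation: [3.135, 0.2, -0.002]
contact_force: [-0.5, 0.5, -0.3]
grip_width: 0.0
gripper_force: 0.0
```

```bash
python3 look.py pics/t2.png
```

```text
7.3 [0.50050759 0.13770745 0.15497154] [-0.45599298  0.48385915 -0.28784445] [-1.5  0.   8. ]
jaw [(170, 121), (173, 129), (176, 132), (179, 135), (182, 110), (185, 111), (188, 113), (191, 128), (194, 133), (197, 136), (200, 109), (203, 114), (206, 115), (209, 119), (212, 131), (215, 131), (218, 138), (221, 111), (224, 113), (227, 114), (230, 105), (233, 102), (236, 103), (239, 100), (242, 103), (245, 169), (248, 216), (251, 218), (254, 218), (257, 211), (260, 176), (263, 100), (266, 137), (269, 151), (272, 162)]
flange [(170, 234), (173, 233), (176, 241), (179, 246), (182, 236), (185, 240), (188, 246), (191, 236), (194, 233), (197, 245), (200, 240), (203, 231), (206, 244), (209, 243), (212, 233), (215, 240), (218, 244), (221, 239), (224, 236), (227, 243), (230, 240), (233, 232), (236, 241), (239, 244), (242, 228), (245, 176), (248, 121), (251, 162), (254, 212), (257, 215), (260, 214), (263, 205), (266, 166), (269, 121), (272, 239)]
```

View pics/t2.png

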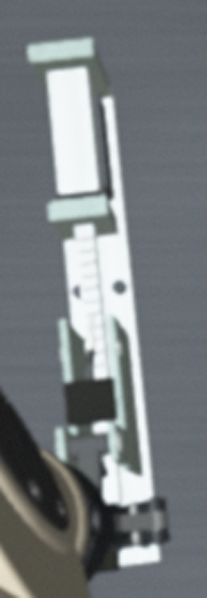

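step_arm --pt "0 0 10 0 0 0 0" --pt "0 0 13 0 0 0 0" --pt "0 0 16 0 0 0 0" --pt "0 0 16 0 0 0 0"

```text
clock: 7.75
tcp_pos: [0.5004, 0.1379, 0.1394]
orientation: [3.135, 0.201, -0.003]
contact_force: [-0.8, -0.9, 2.3]
grip_width: -0.0001
gripper_force: 1.0
```

The jaw at about (78,208) in the crop is now close against the tube end: face ≈260 mm, flange home. I'll confirm by feeling for the rigid stop.

step_arm --pt "0 0 2 0 0 0 0" --pt "0 0 4 0 0 0 0" --pt "0 0 4 0 0 0 0"

```text
clock: 8.05
tcp_pos: [0.501, 0.138, 0.1362]
orientation: [3.135, 0.201, 0.0]
contact_force: [-1.5, 0.1, 2.9]
grip_width: 0.0001
gripper_force: 1.2
```

step_arm --pt "0 0 2 0 0 0 0" --pt "0 0 3 0 0 0 0" --pt "0 0 3 0 0 0 0"

```text
clock: 8.35
tcp_pos: [0.5007, 0.138, 0.1334]
orientation: [3.135, 0.201, -0.001]
contact_force: [-3.0, -0.4, 7.0]
grip_width: 0.0
gripper_force: 2.8
```

step_arm --pt "0 0 2 0 0 0 0" --pt "0 0 3 0 0 0 0" --pt "0 0 3 0 0 0 0"

```text
clock: 8.65
tcp_pos: [0.5002, 0.1379, 0.1306]
orientation: [3.135, 0.201, -0.002]
contact_force: [-5.9, -0.5, 9.8]
grip_width: 0.0003
gripper_force: 4.4
```

step_arm --pt "0 0 2 0 0 0 0" --pt "0 0 2 0 0 0 0"

```text
clock: 8.85
tcp_pos: [0.5, 0.1379, 0.1287]
orientation: [3.134, 0.201, -0.003]
contact_force: [-6.9, -1.0, 11.7]
grip_width: -0.0001
gripper_force: 5.6
```

step_arm --pt "0 0 2 0 0 0 0" --pt "0 0 3 0 0 0 0" --pt "0 0 3 0 0 0 0"

```text
clock: 9.15
tcp_pos: [0.4996, 0.1379, 0.1266]
orientation: [3.134, 0.201, -0.004]
contact_force: [-10.5, -3.1, 22.2]
grip_width: 0.0001
gripper_force: 10.5
```

step_arm --pt "0 0 2 0 0 0 0" --pt "0 0 2 0 0 0 0"

```text
clock: 9.35
tcp_pos: [0.4994, 0.1379, 0.1252]
orientation: [3.133, 0.201, -0.004]
contact_force: [-13.7, -3.1, 29.4]
grip_width: -0.0
gripper_force: 14.4
```

It went rigid part-way (29 N), so the plug is home. Let the trigger up and go over to the release lever.

step_arm --pt "0 0 -15 0 0 0 0" --pt "0 0 -35 0 0 0 0" --pt "0 0 -50 0 0 0 0" --pt "40 0 -50 0 0 0 0" --pt "80 0 -50 0 0 0 0" --pt "97 0 -50 0 0 0 0" --pt "97 0 -50 0 0 0 0"

```text
clock: 10.05
tcp_pos: [0.5996, 0.1503, 0.1728]
orientation: [-3.135, -0.198, -0.002]
contact_force: [-0.2, 0.5, 0.3]
grip_width: -0.0001
gripper_force: 0.0
```

Run:
```python
from bench import r
from h import *
o=r.get_obs();print(o["clock"],o["tcp_pos"],o["contact_force"],rel(o,(.597,.150,.099)).round(1))
```

```text
10.05 [0.59955957 0.15034143 0.17279855] [-0.21487496  0.4529044   0.28482889] [-2.7  0.1 73.8]
```

step_arm --pt "-3 0 30 0 0 0 0" --pt "-3 0 55 0 0 0 0" --pt "-3 0 68 0 0 0 0" --pt "-3 0 73 0 0 0 0" --pt "-3 0 77 0 0 0 0" --pt "-3 0 80 0 0 0 0" --pt "-3 0 80 0 0 0 0"

```text
clock: 10.75
tcp_pos: [0.5927, 0.1499, 0.0941]
orientation: [3.134, 0.201, -0.004]
contact_force: [-6.6, -1.7, 7.1]
grip_width: 0.0002
gripper_force: 4.0
```

step_arm --pt "2 0 2 0 0 0 0" --pt "2 0 3 0 0 0 0" --pt "2 0 4 0 0 0 0" --pt "2 0 4 0 0 0 0" --pt "2 0 4 0 0 0 0" --pt "2 0 4 0 0 0 0"

```text
clock: 11.35
tcp_pos: [0.5935, 0.1502, 0.0903]
orientation: [3.134, 0.201, -0.007]
contact_force: [-10.3, -1.3, 8.0]
grip_width: -0.0004
gripper_force: 5.5
```

```bash
python3 look.py pics/t3.png
```

```text
11.35 [0.59345945 0.15019841 0.09033966] [-10.30910952  -1.25424679   8.04712654] [-95.6   0.6 -56.2]
jaw [(170, 73), (173, 75), (176, 72), (179, 84), (182, 91), (185, 97), (188, 100), (191, 87), (194, 61), (197, 48), (200, 43), (203, 29), (206, 31), (209, 54), (212, 87), (215, 101), (218, 122), (221, 97), (224, 102), (227, 111), (230, 117), (233, 120), (236, 123), (239, 102), (242, 103), (245, 103), (248, 113), (251, 115), (254, 93), (257, 64), (260, 81), (263, 80), (266, 119), (269, 140), (272, 149)]
flange [(170, 222), (173, 213), (176, 228), (179, 236), (182, 236), (185, 213), (188, 120), (191, 186), (194, 203), (197, 206), (200, 203), (203, 200), (206, 223), (209, 242), (212, 242), (215, 242), (218, 242), (221, 241), (224, 242), (227, 240), (230, 240), (233, 240), (236, 240), (239, 240), (242, 240), (245, 241), (248, 240), (251, 238), (254, 151), (257, 20), (260, 13), (263, 21), (266, 34), (269, 71), (272, 220)]
```

View pics/t3.png

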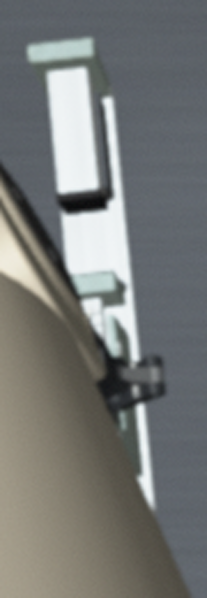

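The jaw, at about (98,285) in the crop, is nearly fully back, and the plug, at about (85,203), stays home. I'll hold longer, then lift clear.

step_arm --pt "0 0 0 0 0 0 0" --pt "0 0 0 0 0 0 0" --pt "0 0 0 0 0 0 0" --pt "0 0 0 0 0 0 0" --pt "0 0 0 0 0 0 0" --pt "0 0 0 0 0 0 0" --pt "0 0 0 0 0 0 0" --pt "0 0 0 0 0 0 0"

```text
clock: 12.2
tcp_pos: [0.5935, 0.1502, 0.0903]
orientation: [3.134, 0.201, -0.007]
contact_force: [-10.4, -2.0, 9.0]
grip_width: 0.0004
gripper_force: 5.5
```

step_arm --pt "0 0 0 0 0 0 0" --pt "0 0 0 0 0 0 0" --pt "0 0 0 0 0 0 0" --pt "0 0 0 0 0 0 0" --pt "0 0 0 0 0 0 0" --pt "0 0 0 0 0 0 0" --pt "0 0 0 0 0 0 0" --pt "0 0 0 0 0 0 0"

```text
clock: 13.0
tcp_pos: [0.5934, 0.1502, 0.0903]
orientation: [3.134, 0.201, -0.007]
contact_force: [-10.3, -1.7, 8.8]
grip_width: 0.0001
gripper_force: 5.5
```

step_arm --pt "0 0 -10 0 0 0 0" --pt "0 0 -40 0 0 0 0" --pt "0 0 -80 0 0 0 0" --pt "0 0 -120 0 0 0 0" --pt "0 -45 -130 0 0 0 0" --pt "0 -90 -130 0 0 0 0" --pt "0 -135 -130 0 0 0 0" --pt "0 -135 -130 0 0 0 0"

```text
clock: 13.8
tcp_pos: [0.5763, 0.2935, 0.2215]
orientation: [-3.127, -0.217, -0.003]
contact_force: [-0.8, 1.0, -0.5]
grip_width: -0.0002
gripper_force: 0.0
```

```bash
python3 look.py pics/t4.png
python3 - <<'E'
from bench import r
import cv2
f=r.grab_frame("scene");cv2.imwrite("pics/s4.png",cv2.resize(f["image"][140:400,180:480,::-1],None,fx=2,fy=2))
E
```

```text
13.8 [0.57630274 0.29349503 0.22145452] [-0.79458508  1.0411846  -0.47061483] [-98.2 144.3  73.3]
jaw [(170, 123), (173, 117), (176, 109), (179, 103), (182, 107), (185, 172), (188, 208), (191, 222), (194, 223), (197, 221), (200, 160), (203, 112), (206, 116), (209, 122), (212, 131), (215, 134), (218, 142), (221, 114), (224, 116), (227, 120), (230, 130), (233, 132), (236, 135), (239, 113), (242, 115), (245, 116), (248, 124), (251, 125), (254, 102), (257, 71), (260, 90), (263, 89), (266, 132), (269, 152), (272, 165)]
flange [(170, 235), (173, 233), (176, 241), (179, 246), (182, 243), (185, 227), (188, 129), (191, 202), (194, 217), (197, 220), (200, 220), (203, 214), (206, 233), (209, 248), (212, 248), (215, 248), (218, 248), (221, 248), (224, 248), (227, 247), (230, 247), (233, 247), (236, 246), (239, 247), (242, 246), (245, 247), (248, 246), (251, 246), (254, 167), (257, 23), (260, 14), (263, 23), (266, 40), (269, 79), (272, 234)]
```

View pics/s4.png

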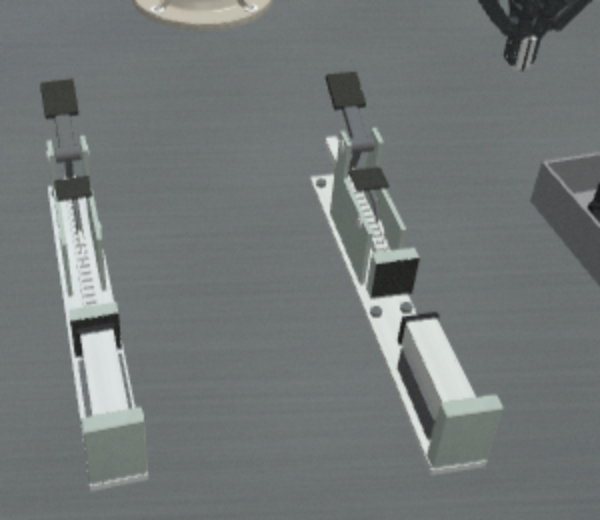

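The jaw at (393,272) is fully back, with its face at about 200 mm. The plug at (418,328) is flush on the tube, and the other clamp at (95,315) is still closed. The arm is clear.

```bash
python3 -c "
from bench import r
print(r.hand_in())"
```

```text
the job is handed in; nothing more can be done
None
```

The job is handed in at about 14 s: the plug is pressed home, the jaw is released and back at about 200 mm, and the other clamp is still closed; the hand-in returned no verdict, and I twice pushed the trigger past 22 N (about 40 N at the end stop, 29 N when it went rigid).

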